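# Fit the second guide rod to a router

## Robot

A 6-joint arm with a two-finger parallel gripper is mounted at the origin on the work surface. World frame = base frame: x ahead of the robot, y to its left, z up, the work surface at z = 0. Lengths are in m, angles in rad, forces in N, time in s.
With the tool pointing down it reaches from about 0.425 to 0.95 m from the base axis. Payload 3.5 kg.
Tool frame: the origin (TCP) lies midway between the tips of the shut fingers; the grasp point (between the pads) lies 19 mm behind it; x points along the fingers, z is the direction in which the jaws open and shut, and the axes are right-handed (so a half turn about x gives the same grasp; the last joint's range is limited). The gripper opens to 85 mm and grips with 20 to 120 N. Pads are 22 mm wide; open, the fingers measure 114 mm over their backs; the gripper's body (76 mm by 85 mm) begins 54 mm behind the grasp point. The pads swing forward as they close: fully open they stand 13 mm farther back than shut.
Start: joints at [-1.276, 0.286, 1.577, -0, 1.279, -0.15], TCP at [0.29, -0.609, 0.231] pointing down, gripper open.
Joint ranges: [-2.77, 2.77], [-0.9, 2.22], [0.21, 2.48], [-1.53, 4.67], [0.24, 2.81], [-2.84, 2.84]. Speed limits (rad/s): [2.79, 2.79, 3.14, 3.14, 3.14, 3.14].

## Interface

Orientations are given as a unit quaternion [x, y, z, w].
In Python, from plant import readout, eyes, ctrl gives the robot as it stands.
- The arm moves only by the tool move_arm, never from a script. Its argument "commands" is a list of rows, each a list of 7 numbers: the turn, a rotation vector about the world's x, y, z in rad, then the shift along the world's x, y, z in mm, then the closure in counts, from 0 (fully open) to 255 (shut). A call has 1 to 12 rows; each row is the pose to reach, as a shift and turn from the pose measured when the call began; what a row does not reach only later rows make up. A row lasts 1/10 s, in which the tool goes at most 50 mm and 8.59 degrees, less where a joint would pass 70% of its speed; a pose out of reach is approached as far as the arm can. A call with a gripper value outside its range is refused whole. The fingers move at their own pace and stop on an object; "newtons" is the grip in N (left out, the last holds). Time passes only in rows, so rows that repeat a pose let the fingers close. It gives the time, the measured TCP pose, the force and the opening at its end, in the units of the state.
- readout.get_state(): the state, without advancing time (a new reading comes with each control period).
- eyes.read_camera(name): name is "scene" or "top" or "wrist"; returns a dict with "color" (420x560x3 uint8, red, green, blue), "depth" (420x560 float32, m along the optical axis (not along the pixel's ray), 0 where there is no reading), "K" (3x3 intrinsics, pixels), "eye" and "attitude" of the camera in the world. Camera axes: x right, y down, z forward; pixel columns grow to the right and rows downward; lengths in m; the calibration is good to about 2 mm. The wrist camera is an equidistant fisheye: a pixel r from the principal point sees the ray r / f radians off the axis. A picture is of the moment at which its call begins.
- ctrl.sign_off(): hands the job in, once; it reports no verdict.
The state is a dict: "time": time; "qpos": joint angles; "dq": joint speeds; "joint_efforts": joint torques, N m; "eef_pos": TCP position; "tcp_rot": TCP orientation; "contact_force": force on the tool from outside, world axes, zero at the start; "wrist_torque": the same for the moment, N m; "opening": opening from 0.0 (shut) to 1.0 (fully open).
Only numpy, scipy, OpenCV 4.12 (cv2) and the standard library are available. Lean on these libraries where they do the work, as an engineer would, in place of code of your own. Each camera call takes 0.05 s, during which the arm holds its last target.

## Task

Take the loose guide rod from its plywood rack and slide it through both empty bosses on the robot's side of the router base, until its ends are level with the ends of the rod already fitted on the far side, so that the fence will go on square. Finish while still holding the rod there in the gripper, so that its thumbscrew can be tightened. Leave the fitted rod and everything else on the bench where it is.

Things in the scene. Friction and masses are not known exactly. Their poses are not given: they have to be found in the camera images.
- guide_rod_center (a point): the loose guide rod: round steel tube, 10 x 300 mm, about 100 g, both ends alike (tapered to 5.6 mm over the last 4 mm). The point is at its middle, on its axis; its y axis runs along the rod. At the start it lies level in its rack, axis 36 mm above the bench; lift it straight up, gripped between the cross-pieces; gripped 70 mm or more right of its middle, the hand stays clear of the router
- rod_end_a (a point): one end of the loose rod, on its axis, towards +y of the rod; at the start the left one, nearer the router
- rod_end_b (a point): the other end of the loose rod, on its axis; at the start the right one
- rod_rack: the fixed plywood rack; origin under its centre, y along the rod. Floor 300 x 115 mm, 6 mm high; two upright cross-pieces at y = -120 and +120 mm, 14 mm thick, 39 mm high, each with two open-topped notches 13 mm wide, 8 mm deep at x = -30 mm (the loose rod, whose middle is within 10 mm of y = 0) and x = +30 mm (empty)
- router: compact battery router upright on a plank (130 mm along the bores, 360 mm across them, 45 mm thick); all stands firm, fixed. Origin: centre of the sole, on the plank; z up, y along the rods, pointing away from the rack's side, x away from the robot. Base 150 x 104 x 12 mm; motor and battery up to 94 mm across and 208 mm high; knobs to both sides in x out to 106 mm, undersides 54 mm above the plank
- bore_center (a point): on the bore axis of the two empty bosses, midway between them: 48 mm from the router's centre on the robot's side, 26 mm above the plank, 71 mm above the bench; axes as the router's, bores level along y. Each boss is an aluminium tube 26 mm across, 22 mm long, centred 50 mm either side of this point; bore 12.5 mm, both mouths countersunk to 20 mm over 4 mm
- right_boss (a point): centre of the outer mouth of the right-hand empty boss, on the rack's side, 61 mm from the bore point; axes as the router's
- left_boss (a point): centre of the outer mouth of the left-hand empty boss, 122 mm beyond the right-hand one; a loosened thumbscrew stands on top of this boss, up to 34 mm above the bore axis
- fitted_rod_center (a point): middle of the rod already fitted: same size and length as the loose one (10 x 300 mm), clamped in the second pair of bosses on the far side of the router, parallel to the empty bores, 96 mm from them, at the same height; axes as the router's. Its middle lies 10 to 45 mm to the right (-y) of the router's middle, different each time
- fence_center (a point): the router's edge-guide fence, a black facing strip 190 mm long and 36 mm high with an aluminium foot and two short sockets; a bystander, the point is about at its middle
- f_clamp_center (a point): an F-clamp lying flat, bar 300 mm long, about 28 mm high; a bystander, the point is about at its middle
- wrench_grip (a point): a collet spanner lying flat, 150 mm long; a bystander, the point is about at its middle
- tape_center (a point): a roll of masking tape lying flat, 90 mm across, 25 mm high; a bystander, the point is about at its middle
- towel_center (a point): a roll of paper towel standing up, 116 mm across, 220 mm high; a bystander, the point is about at its middle
- cup_center (a point): a clear mixing cup 80 mm across and 105 mm high with sticks in it that stand up to 160 mm; a bystander, the point is about at its middle
- offcut_center (a point): a dark wooden offcut 60 x 95 x 40 mm; a bystander, the point is about at its middle
- tin_center (a point): a wax tin 72 mm across, 42 mm high; a bystander, the point is about at its middle

How it is judged:
On the way, in this order (a step that is already met when the one before it is completed fails the run):
1. one end of the loose rod has come through the first empty boss (((x of rod_end_a in the frame of bore_center between -0.006 and 0.006 m and z of rod_end_a in the frame of bore_center between -0.006 and 0.006 m and y of rod_end_a in the frame of bore_center between -0.037 and 0.037 m) or (x of rod_end_b in the frame of bore_center between -0.006 and 0.006 m and z of rod_end_b in the frame of bore_center between -0.006 and 0.006 m and y of rod_end_b in the frame of bore_center between -0.037 and 0.037 m))), for 0.05 s.
2. the rod spans both empty bosses, each end at least 5 mm outside them (x of guide_rod_center in the frame of bore_center between -0.004 and 0.004 m and z of guide_rod_center in the frame of bore_center between -0.004 and 0.004 m and angle between the y axis of guide_rod_center and the y axis of bore_center, either way round below 0.045 rad and y of guide_rod_center in the frame of bore_center between -0.084 and 0.084 m), for 0.1 s.
At the end, for the whole second after the job is handed in: Rod through both bosses (middle within 4 mm of their axis, within 0.045 rad, ends 5 mm or more outside), its middle within 6 mm of the fitted rod's along the rods, at rest, gripped with over 3 N; fitted rod moved under 5 mm, bystanders under 30 mm (all of step 2 and y of guide_rod_center in the frame of fitted_rod_center between -0.006 and 0.006 m and contact force between the fingers and guide_rod above 3 N and linear speed of guide_rod below 0.02 m/s and distance of each of fence_center, f_clamp_center, wrench_grip, tape_center, towel_center, cup_center, offcut_center, tin_center from where it was at the start of the episode below 0.03 m and distance of fitted_rod_center from where it was at the start of the episode below 0.005 m); the arm keeps its last pose, push and grip.
It fails at once if the fitted rod is pushed out of place (5 mm) (distance of fitted_rod_center from where it was at the start of the episode above 0.005 m).
It fails at once if a bystander (fence, clamp, spanner, tape, paper roll, cup, offcut or tin) is shifted by 30 mm (distance of any of fence_center, f_clamp_center, wrench_grip, tape_center, towel_center, cup_center, offcut_center, tin_center from where it was at the start of the episode above 0.03 m).
It also fails if it takes over 61 s, if anything falls off the work surface, if the arm or the gripper's body presses on something with over 40 N, if the wrist force passes 120 N, or if a joint passes its speed limit or range.

## Working session

There is one attempt and no reset: what is moved stays moved. The work goes in short steps, Python scripts to look and compute and a tool call to move; the robot and the scene stay as the last step left them, time stands still between calls to the robot, and variables do not carry over. Pictures are saved under pics/ and viewed, and the job is handed in when it is done.

Besides the shell and the picture viewer there is one more tool, called after "Request:" in YAML: its name, and indented under it one key for each argument. move_arm: Moves the arm, as the interface text tells. Its arguments: {"type":"object","properties":{"commands":{"type":"array"},"newtons":{"type":"number"}},"required":["commands"]}

```bash
mkdir -p pics; ls
cat > h.py <<'E'
import numpy as np, cv2
from scipy.spatial.transform import Rotation as R
from plant import readout, eyes, ctrl
def grab(name, fn):
    d=eyes.read_camera(name); cv2.imwrite('pics/'+fn+'.png', d['color'][:,:,::-1]); np.savez('pics/'+fn+'.npz', **d); return d
E
python3 - <<'E'
from h import *
s=readout.get_state(); print(s)
for n in ['scene','top','wrist']:
    d=grab(n,n+'0'); print(n,d['K'],d['eye'],d['attitude'])
E
```

```text
pics
{'time': 0.0, 'qpos': array([-1.27601036e+00,  2.87194685e-01,  1.57817097e+00, -1.29084263e-05,
        1.27863048e+00, -1.49997084e-01]), 'dq': array([ 0.00192889,  0.00078249,  0.00103459, -0.00138254,  0.00080415,
       -0.00109127]), 'joint_efforts': array([ 2.49933428e-04, -4.05973649e+01, -2.92628431e+01, -7.75051149e-05,
        5.71089622e-03,  1.00577688e-05]), 'eef_pos': array([ 0.29025786, -0.60867177,  0.22993112]), 'tcp_rot': array([ 0.37795608,  0.59861371, -0.37685102,  0.59732248]), 'contact_force': array([ 0.24295158, -0.36820986, -0.34622977]), 'wrist_torque': array([ 0.04844801, -0.03256132, -0.01344815]), 'opening': 0.9975902758100335}
scene [[394.25267885   0.         277.47697942]
 [  0.         394.25267885 211.96376707]
 [  0.           0.           1.        ]] [ 1.09881922 -0.16608596  0.91283917] [ 0.77642929  0.54640081 -0.18094359 -0.25663813]
top [[509.85590947   0.         283.2044866 ]
 [  0.         509.85590947 210.37104843]
 [  0.           0.           1.        ]] [0.15598855 0.01763767 1.71316188] [ 0.72211815 -0.68349352  0.07123232 -0.07942251]
wrist [[325.1922621    0.         281.20753093]
 [  0.         325.1922621  206.79474638]
 [  0.           0.           1.        ]] [ 0.35765455 -0.57722946  0.37313934] [ 0.83645822 -0.52858762 -0.07771532  0.12203731]
```

View pics/scene0.png

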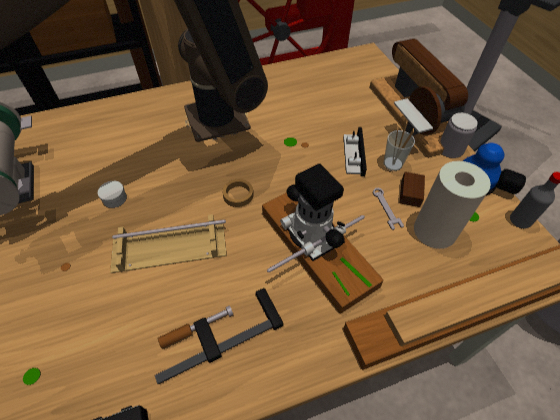

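View pics/top0.png

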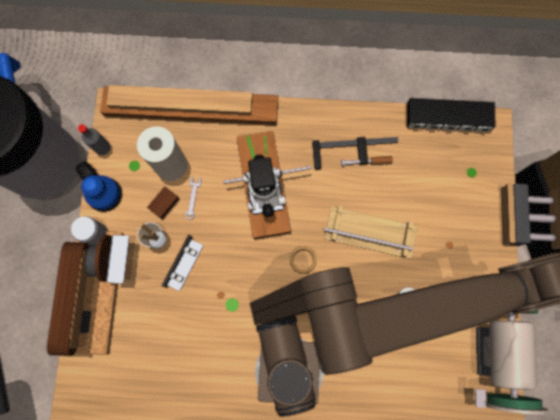

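View pics/wrist0.png

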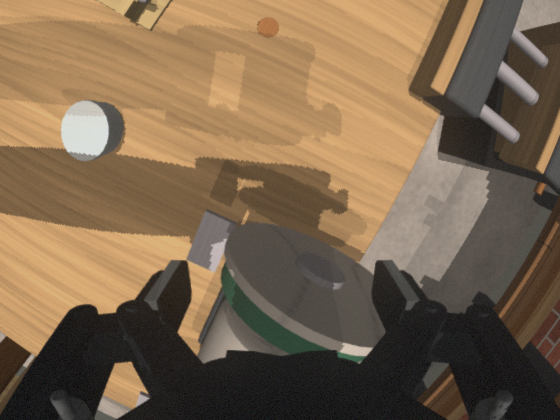

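Run:
```python
import cv2
s=cv2.imread('pics/scene0.png'); t=cv2.imread('pics/top0.png')
def z(im,x0,y0,x1,y1,k,fn): cv2.imwrite('pics/'+fn,cv2.resize(im[y0:y1,x0:x1],None,fx=k,fy=k,interpolation=cv2.INTER_CUBIC))
z(s,250,150,390,310,5/1.4,'zs_r.png'); z(s,90,200,250,290,5,'zs_k.png')
z(t,210,120,330,240,5,'zt_r.png'); z(t,310,190,430,270,6,'zt_k.png')
```

```text
(no output)
```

View pics/zs_r.png

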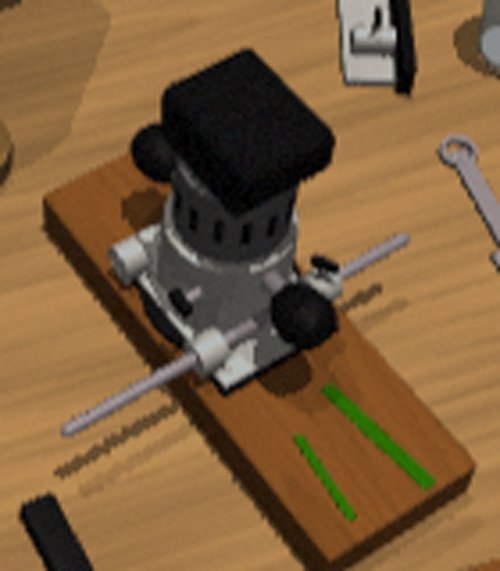

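View pics/zs_k.png

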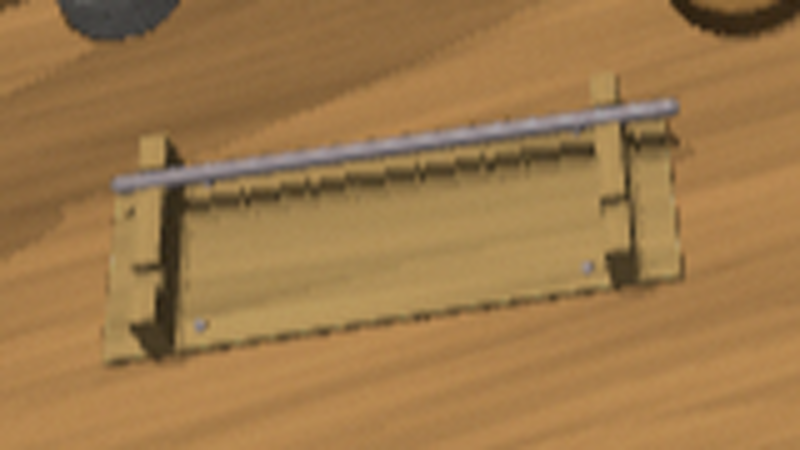

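View pics/zt_r.png

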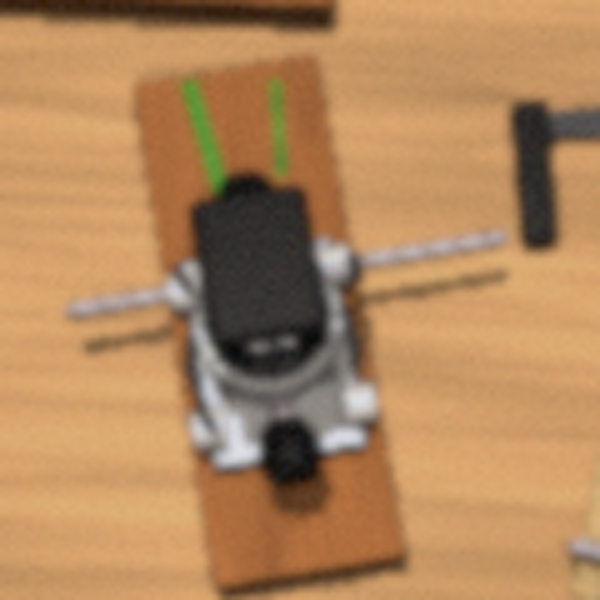

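View pics/zt_k.png

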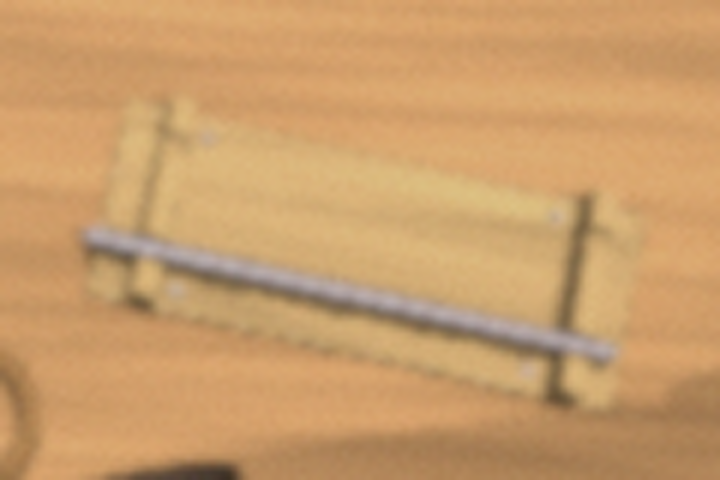

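```bash
cat >> h.py <<'E'
def onplane(d,px,z):
    K=d['K']; r=np.array([(px[0]-K[0,2])/K[0,0],(px[1]-K[1,2])/K[1,1],1.0]); r=R.from_quat(d['attitude']).apply(r)
    e=d['eye']; return e+r*(z-e[2])/r[2]
def proj(d,P):
    P=np.atleast_2d(P); c=R.from_quat(d['attitude']).inv().apply(P-d['eye']); K=d['K']
    return np.c_[c[:,0]/c[:,2]*K[0,0]+K[0,2], c[:,1]/c[:,2]*K[1,1]+K[1,2]]
E
python3 - <<'E'
from h import *
S=np.load('pics/scene0.npz');T=np.load('pics/top0.npz')
def uz(p,o,k): return ((p[0]+.5)/k-.5+o[0],(p[1]+.5)/k-.5+o[1])
k=5/1.4
for nm,d,a,b,z,o,k in [('fit S',S,(66,430),(405,239),.071,(250,150),5/1.4),('fit T',T,(68,312),(506,237),.071,(210,120),5),
  ('loose S',S,(678,106),(114,184),.036,(90,200),5),('loose T',T,(84,236),(612,353),.036,(310,190),6)]:
    A=onplane(d,uz(a,o,k),z);B=onplane(d,uz(b,o,k),z); print(nm,A.round(4),B.round(4),'mid',((A+B)/2).round(4),'len',np.linalg.norm(A-B).round(4),'yaw deg',np.degrees(np.arctan2(*(A-B)[:2]*[-1,1])).round(2) if A[1]>B[1] else np.degrees(np.arctan2(-(B-A)[0],(B-A)[1])).round(2))
# plank corners top (z=.045)
for p in [(135,87),(318,55),(408,560),(218,590)]: print('plankT',onplane(T,uz(p,(210,120),5),.045).round(4))
for p in [(43,202),(330,570),(474,467)]: print('plankS',onplane(S,uz(p,(250,150),5/1.4),.045).round(4))
E
```

```text
fit S [ 0.6658 -0.0352  0.071 ] [0.6005 0.2517 0.071 ] mid [0.6331 0.1083 0.071 ] len 0.2942 yaw deg 12.82
fit T [0.5972 0.2522 0.071 ] [ 0.6651 -0.0375  0.071 ] mid [0.6311 0.1074 0.071 ] len 0.2975 yaw deg 13.19
loose S [ 0.4657 -0.091   0.036 ] [ 0.4138 -0.3856  0.036 ] mid [ 0.4398 -0.2383  0.036 ] len 0.2991 yaw deg -10.0
loose T [ 0.4629 -0.0907  0.036 ] [ 0.4134 -0.3838  0.036 ] mid [ 0.4382 -0.2373  0.036 ] len 0.2972 yaw deg -9.6
plankT [0.7674 0.2226 0.045 ]
plankT [0.7975 0.0976 0.045 ]
plankT [0.4464 0.0167 0.045 ]
plankT [0.4194 0.1413 0.045 ]
plankS [0.4584 0.0165 0.045 ]
plankS [0.8067 0.097  0.045 ]
plankS [0.7728 0.2209 0.045 ]
```

Run:
```python
from h import *
s=readout.get_state(); r=R.from_quat(s['tcp_rot']); print(r.as_matrix().round(4)); W=np.load('pics/wrist0.npz')
print(r.inv().apply(W['eye']-s['eef_pos']))
z=r.as_matrix()[:,2]; print('jaw yaw',np.degrees(np.arctan2(z[1],z[0])), s['eef_pos'])
# refine using depth: router scene clouds
S=np.load('pics/scene0.npz');T=np.load('pics/top0.npz')
for d,n in((S,'S'),(T,'T')):
    D=d['depth'];v,u=np.indices(D.shape);K=d['K'];c=np.stack([(u-K[0,2])/K[0,0]*D,(v-K[1,2])/K[1,1]*D,D],-1)
    P=R.from_quat(d['attitude']).apply(c.reshape(-1,3))+d['eye']; P=P.reshape(D.shape+(3,))
    np.save('pics/P'+n,P)
    # plank points
    m=(abs(P[...,2]-.045)<.006)&(P[...,0]>.4)&(P[...,0]<.83)&(P[...,1]>-.02)&(P[...,1]<.26)&(D>0)
    pts=P[m][:,:2].astype(np.float32)*1000; rc=cv2.minAreaRect(pts); print(n,m.sum(),rc,'z',np.median(P[m][:,2]))
```

```text
[[-5.000e-04  9.027e-01  4.303e-01]
 [ 1.800e-03  4.303e-01 -9.027e-01]
 [-1.000e+00  3.000e-04 -1.900e-03]]
[-0.14287826  0.07441084  0.00020245]
jaw yaw -64.51578000210415 [ 0.29031815 -0.60880498  0.23024075]
S 3543 ((611.1962890625, 121.51705169677734), (361.10400390625, 131.8871612548828), 13.023839950561523) z 0.04646628558811583
T 1871 ((634.863037109375, 126.091064453125), (413.70172119140625, 133.8243408203125), 12.356879234313965) z 0.044783035053602704
```

Request:
move_arm:
  commands:
    - [0,0,0.955,133,282,-110,0]
    - [0,0,0.955,133,282,-110,0]
    - [0,0,0.955,133,282,-110,0]
    - [0,0,0.955,133,282,-110,0]
    - [0,0,0.955,133,282,-110,0]
    - [0,0,0.955,133,282,-110,0]
    - [0,0,0.955,133,282,-110,0]
    - [0,0,0.955,133,282,-110,0]
    - [0,0,0.955,133,282,-110,0]
    - [0,0,0.955,133,282,-110,0]
    - [0,0,0.955,133,282,-110,0]
  newtons: 80

```text
time: 1.25
eef_pos: [0.4233, -0.3284, 0.121]
tcp_rot: [0.061, 0.705, -0.061, 0.704]
contact_force: [-0.8, -0.3, -0.5]
opening: 0.998
```

```bash
cat >> h.py <<'E'
def fproj(d,P):
    P=np.atleast_2d(P); c=R.from_quat(d['attitude']).inv().apply(P-d['eye']); K=d['K']
    th=np.arctan2(np.hypot(c[:,0],c[:,1]),c[:,2]); ph=np.arctan2(c[:,1],c[:,0])
    return np.c_[K[0,2]+K[0,0]*th*np.cos(ph),K[1,2]+K[1,1]*th*np.sin(ph)]
def fplane(d,px,z):
    K=d['K']; a=(px[0]-K[0,2])/K[0,0]; b=(px[1]-K[1,2])/K[1,1]; t=np.hypot(a,b)
    r=np.array([np.sin(t)*a/t,np.sin(t)*b/t,np.cos(t)]); r=R.from_quat(d['attitude']).apply(r)
    e=d['eye']; return e+r*(z-e[2])/r[2]
def show(d,fn,pts,fe=False):
    im=d['color'][:,:,::-1].copy()
    for p in (fproj if fe else proj)(d,pts): cv2.circle(im,(int(round(p[0])),int(round(p[1]))),3,(0,0,255),1)
    cv2.imwrite('pics/'+fn+'.png',im)
E
python3 - <<'E'
from h import *
s=readout.get_state(); r=R.from_quat(s['tcp_rot']).as_matrix(); print(s['time'],s['eef_pos'],r.round(3).tolist(),s['qpos'].round(3),s['contact_force'])
d=grab('wrist','wrist1')
m=np.array([.439,-.238,.036]);u=np.array([.1702,.9854,0])
show(d,'wrist1b',[m+u*.15,m-u*.15,m,m-u*.09],True); print(fproj(d,[m+u*.15,m-u*.15,m,m-u*.09]).round(1))
E
```

```text
1.25 [ 0.42326398 -0.32836608  0.12103535] [[-0.001, 0.172, 0.985], [-0.001, 0.985, -0.172], [-1.0, -0.001, -0.001]] [-8.490e-01  1.010e-01  2.007e+00 -1.000e-03  1.033e+00 -6.750e-01] [-0.81829065 -0.27747851 -0.49954434]
[[278.6 -94.8]
 [280.  282.3]
 [279.1  86.1]
 [279.6 211.1]]
```

View pics/wrist1b.png

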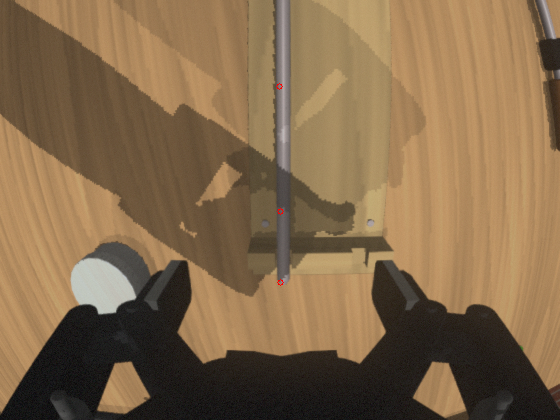

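Request:
move_arm:
  commands:
    - [0,0,0,1,2,-40,0]
    - [0,0,0,1,2,-80,0]
    - [0,0,0,1,2,-103,0]
    - [0,0,0,1,2,-103,0]
    - [0,0,0,1,2,-103,0]

```text
time: 1.8
eef_pos: [0.4242, -0.3271, 0.0184]
tcp_rot: [0.061, 0.705, -0.062, 0.704]
contact_force: [1.1, -0.4, 0.7]
opening: 1.004
```

Request:
move_arm:
  commands:
    - [0,0,0,0,0,0,255]
    - [0,0,0,0,0,0,255]
    - [0,0,0,0,0,0,255]
    - [0,0,0,0,0,0,255]
    - [0,0,0,0,0,0,255]
    - [0,0,0,0,0,0,255]
    - [0,0,0,0,0,0,255]
    - [0,0,0,0,0,0,255]
  newtons: 80

```text
time: 2.6
eef_pos: [0.4245, -0.3273, 0.0189]
tcp_rot: [0.061, 0.705, -0.062, 0.704]
contact_force: [-0.6, 0.7, 5.0]
opening: 0.085
```

Run:
```python
from h import *
s=readout.get_state(); print(s['time'],s['eef_pos'],s['opening'],s['contact_force'],s['wrist_torque'])
d=grab('wrist','wrist2')
```

```text
2.6 [ 0.4244828  -0.32732168  0.01886451] 0.08532975944920612 [-0.55781862  0.69801333  5.01626872] [0.12500052 0.07081932 0.025192  ]
```

View pics/wrist2.png

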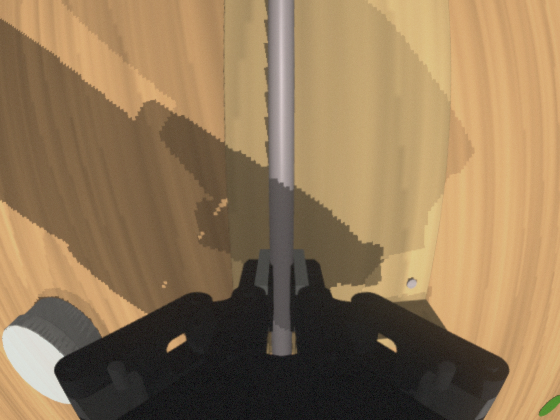

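Rod is between the pads (px 283, rows 250–350). Lift it.

Request:
move_arm:
  commands:
    - [0,0,0,0,0,15,255]
    - [0,0,0,0,0,30,255]
    - [0,0,0,0,0,60,255]
    - [0,0,0,0,0,100,255]
    - [0,0,0,0,0,140,255]
    - [0,0,0,0,0,140,255]
    - [0,0,0,0,0,140,255]

```text
time: 3.35
eef_pos: [0.425, -0.3279, 0.1611]
tcp_rot: [0.06, 0.704, -0.063, 0.705]
contact_force: [0.6, -0.1, -0.9]
opening: 0.086
```

Run:
```python
from h import *
s=readout.get_state(); print(s['time'],s['eef_pos'],s['opening'],s['contact_force'],s['wrist_torque'])
d=grab('wrist','wrist3'); S=grab('scene','scene3'); T=grab('top','top3')
def z(im,x0,y0,x1,y1,k,fn): cv2.imwrite('pics/'+fn,cv2.resize(im[y0:y1,x0:x1,::-1],None,fx=k,fy=k,interpolation=cv2.INTER_CUBIC))
z(S['color'],60,130,260,280,4,'zs3.png')
```

```text
3.35 [ 0.42501942 -0.32794531  0.1610857 ] 0.08649135067149492 [ 0.55164274 -0.10630704 -0.94152924] [-0.09837178 -0.02005782  0.01710725]
```

View pics/wrist3.png

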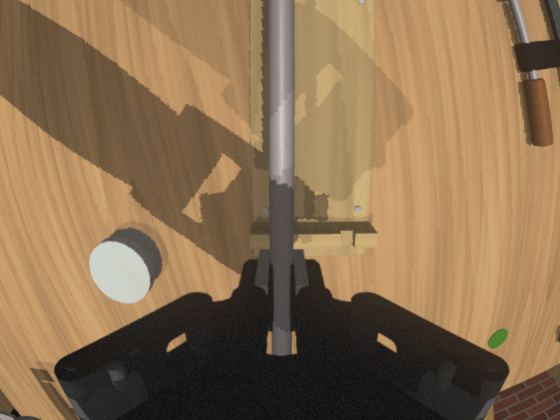

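View pics/zs3.png

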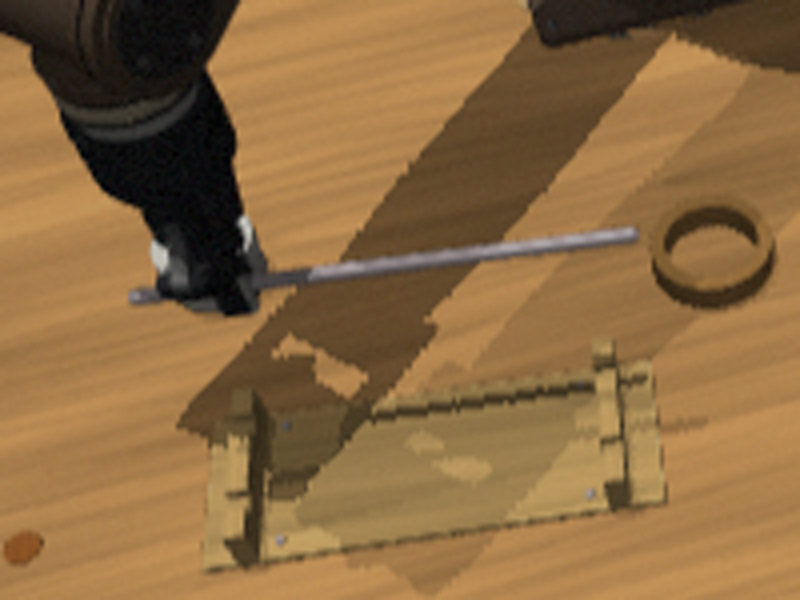

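View pics/top3.png

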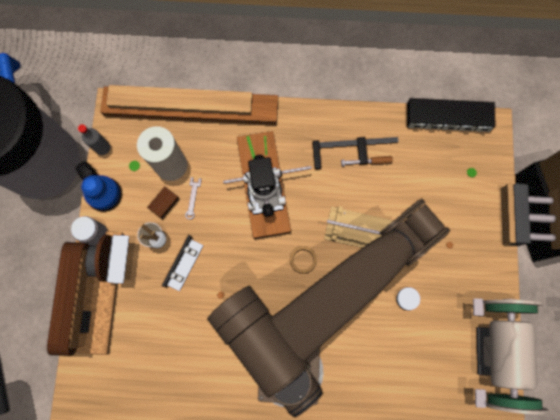

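```bash
cat >> h.py <<'E'
def rodpts(s,g=0.09,pitch=0.,dx=0,dz=0):
    r=R.from_quat(s['tcp_rot']).as_matrix(); G=s['eef_pos']-.019*r[:,0]+dx*r[:,2]-dz*r[:,0]; u=r[:,1]*np.cos(pitch)-r[:,0]*np.sin(pitch)
    return np.array([G+u*(g+.15),G+u*(g-.15),G+u*g,G])
def cloud(d):
    D=d['depth'];v,u=np.indices(D.shape);K=d['K'];c=np.stack([(u-K[0,2])/K[0,0]*D,(v-K[1,2])/K[1,1]*D,D],-1)
    return (R.from_quat(d['attitude']).apply(c.reshape(-1,3))+d['eye']).reshape(D.shape+(3,))
E
python3 - <<'E'
from h import *
s=readout.get_state(); r=R.from_quat(s['tcp_rot']).as_matrix(); print(r.round(4))
S=np.load('pics/scene3.npz')
print('obs a',((636.5)/4-.5+60,(235.5)/4-.5+130),'obs b',(130.5/4-.5+60,297.5/4-.5+130))
for p in(0,.01,.02,-.01): print(p,proj(S,rodpts(s,pitch=p)).round(1)[:2].tolist())
P=cloud(S)
# depth along the rod
pts=rodpts(s); 
for f in np.linspace(-.10,.145,10):
    q=pts[2]+(pts[0]-pts[2])/.15*f; px=proj(S,[q])[0]; x=int(round(px[0])); 
    col=[(P[y,x,2]) for y in range(int(px[1])-3,int(px[1])+4)]; print(round(f,3),q.round(3),max(col).round(4))
E
```

```text
[[-2.500e-03  1.729e-01  9.849e-01]
 [ 1.200e-03  9.849e-01 -1.729e-01]
 [-1.000e+00  8.000e-04 -2.700e-03]]
obs a (218.625, 188.375) obs b (92.125, 203.875)
0 [[219.4, 187.2], [92.5, 203.8]]
0.01 [[219.2, 186.6], [92.6, 204.0]]
0.02 [[219.1, 186.0], [92.7, 204.1]]
-0.01 [[219.5, 187.9], [92.4, 203.7]]
-0.1 [ 0.422 -0.336  0.176] 0.2361
-0.073 [ 0.427 -0.309  0.176] 0.1809
-0.046 [ 0.431 -0.283  0.176] 0.1817
-0.018 [ 0.436 -0.256  0.176] 0.1821
0.009 [ 0.441 -0.229  0.176] 0.1828
0.036 [ 0.445 -0.202  0.176] 0.1835
0.063 [ 0.45  -0.175  0.176] 0.1818
0.091 [ 0.455 -0.149  0.176] 0.1805
0.118 [ 0.46  -0.122  0.176] 0.1822
0.145 [ 0.464 -0.095  0.176] 0.1802
```

Request:
move_arm:
  commands:
    - [0,0,0.05,20,12,0,255]
    - [0,0,0.12,50,30,0,255]
    - [0,0,0.2,90,54,0,255]
    - [0,0,0.27,125,75,0,255]
    - [0,0,0.34,155,92,0,255]
    - [0,0,0.38,175,104,-20,255]
    - [0,0,0.4,184,109,-40,255]
    - [0,0,0.4,184,109,-55,255]
    - [0,0,0.4,184,109,-60,255]
    - [0,0,0.4,184,109,-60,255]
    - [0,0,0.4,184,109,-60,255]

```text
time: 4.6
eef_pos: [0.6073, -0.2181, 0.0978]
tcp_rot: [-0.079, 0.703, 0.079, 0.702]
contact_force: [0.3, 0.4, -0.9]
opening: 0.084
```

Run:
```python
from h import *
d=grab('wrist','wrist4'); S=grab('scene','scene4'); T=grab('top','top4')
s=readout.get_state(); r=R.from_quat(s['tcp_rot']).as_matrix(); print(s['time'],s['eef_pos'],r.round(4).tolist(),s['contact_force'],s['wrist_torque'])
def z(im,x0,y0,x1,y1,k,fn): cv2.imwrite('pics/'+fn,cv2.resize(im[y0:y1,x0:x1,::-1],None,fx=k,fy=k,interpolation=cv2.INTER_CUBIC))
z(S['color'],180,160,380,310,4,'zs4.png');z(T['color'],210,120,370,240,5,'zt4.png')
```

```text
4.75 [ 0.60798993 -0.21819705  0.09870375] [[-0.0007, -0.2234, 0.9747], [-0.001, 0.9747, 0.2234], [-1.0, -0.0008, -0.0009]] [ 0.25991825 -0.37883286 -0.6034664 ] [-0.0909319  -0.00200876 -0.00652286]
```

View pics/wrist4.png

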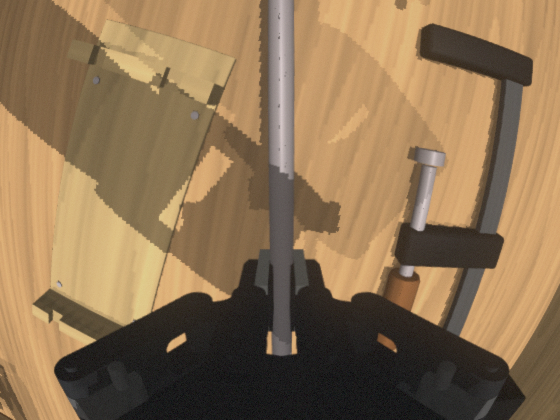

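View pics/zs4.png

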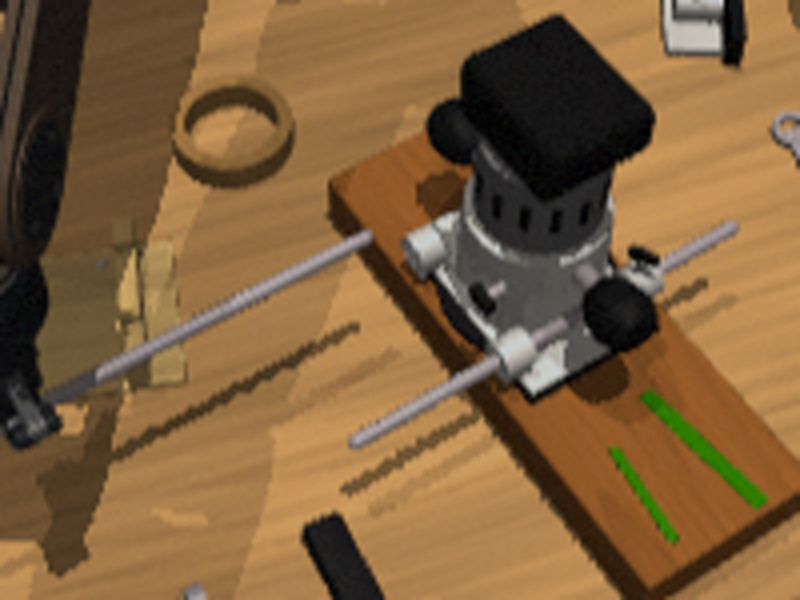

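View pics/zt4.png

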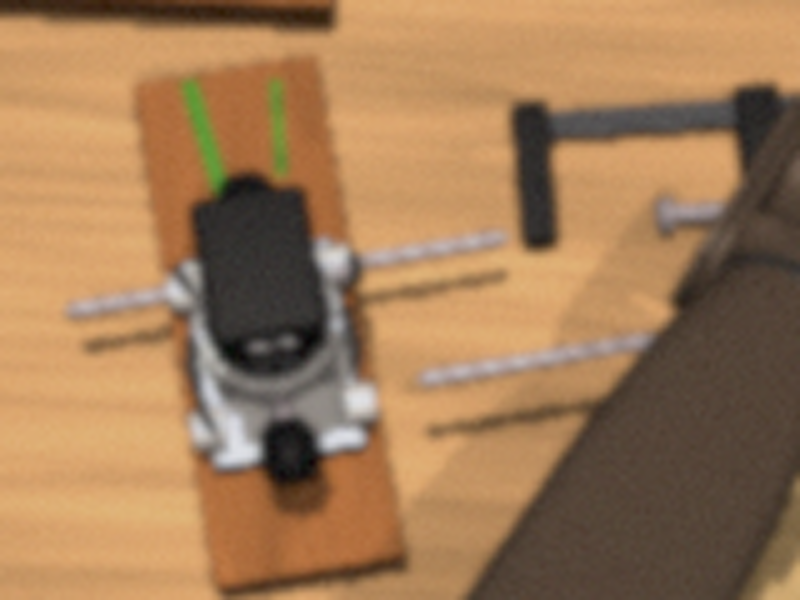

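```bash
cat > chk.py <<'E'
from h import *
import sys
n=sys.argv[1]; S=np.load(f'pics/scene{n}.npz');T=np.load(f'pics/top{n}.npz'); s=readout.get_state()
yaw=np.radians(13.0); u=np.array([-np.sin(yaw),np.cos(yaw),0]);x=np.array([np.cos(yaw),np.sin(yaw),0])
F=np.array([.632,.108,.071]); M=F-.096*x; B=M+.018*u
pts={'rb':B-.061*u,'rb_in':B-.039*u,'lb':B+.061*u,'lb_in':B+.039*u,'fa':F+.15*u,'fb':F-.15*u}
rp=rodpts(s); pts['rod_a']=rp[0]; pts['rod_mid']=rp[2]; pts['rod_grip']=rp[3]
for d,nm,o,k in((S,'S',(180,160),4),(T,'T',(210,120),5)):
    im=cv2.resize(d['color'][o[1]:o[1]+(150 if k==4 else 120),o[0]:o[0]+(200 if k==4 else 160),::-1],None,fx=k,fy=k,interpolation=cv2.INTER_CUBIC)
    for key,p in pts.items():
        q=(proj(d,[p])[0]-o+.5)*k-.5; print(nm,key,p.round(4),q.round(1)); cv2.circle(im,tuple(int(round(v)) for v in q),3,(0,0,255),1)
    cv2.imwrite(f'pics/chk{nm}{n}.png',im)
E
python3 chk.py 4
```

```text
S rb [0.5481 0.0445 0.071 ] [411.2 253.5]
S rb_in [0.5432 0.0659 0.071 ] [439.3 238.6]
S lb [0.5207 0.1634 0.071 ] [562.2 173.5]
S lb_in [0.5256 0.1419 0.071 ] [535.8 187.5]
S fa [0.5983 0.2542 0.071 ] [735.4 224.2]
S fb [ 0.6657 -0.0382  0.071 ] [349.2 443.1]
S rod_a [0.5544 0.0158 0.1175] [371.9 231.1]
S rod_mid [ 0.5879 -0.1305  0.1176] [157.3 342. ]
S rod_grip [ 0.608  -0.2182  0.1177] [ 17.5 414.2]
T rb [0.5481 0.0445 0.071 ] [374.5 399.8]
T rb_in [0.5432 0.0659 0.071 ] [341.8 405.3]
T lb [0.5207 0.1634 0.071 ] [192.6 430.6]
T lb_in [0.5256 0.1419 0.071 ] [225.5 425.1]
T fa [0.5983 0.2542 0.071 ] [ 65.2 310.3]
T fb [ 0.6657 -0.0382  0.071 ] [507.1 236.1]
T rod_a [0.5544 0.0158 0.1175] [419.3 375.9]
T rod_mid [ 0.5879 -0.1305  0.1176] [647.9 337.5]
T rod_grip [ 0.608  -0.2182  0.1177] [784.4 314.5]
```

View pics/chkS4.png

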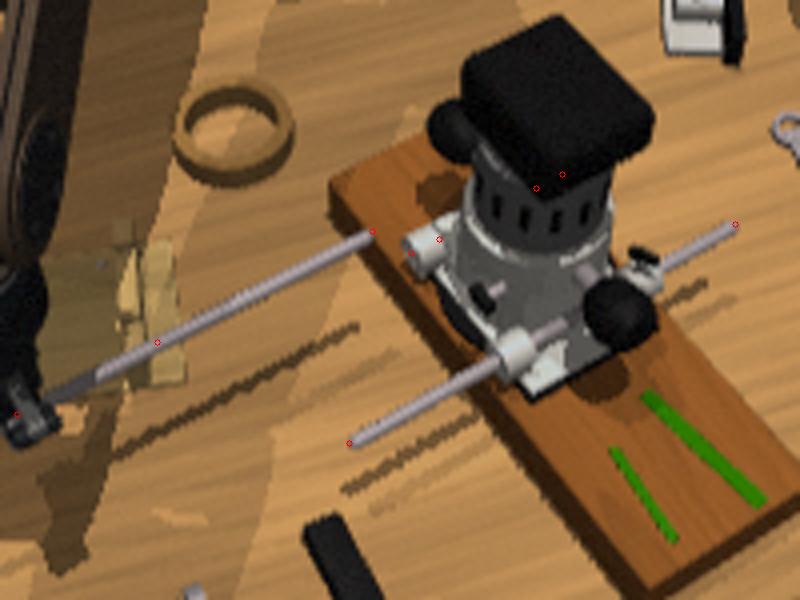

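View pics/chkT4.png

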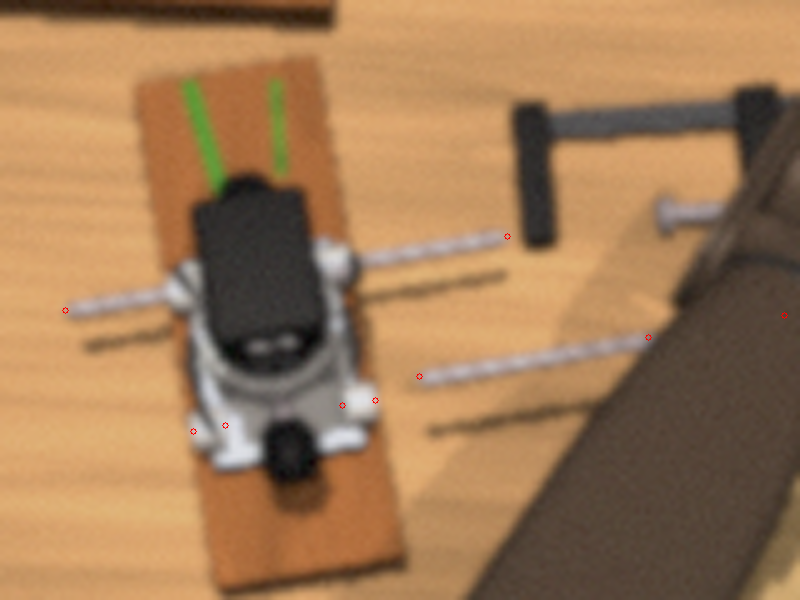

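Request:
move_arm:
  commands:
    - [0,0,0.003,1,0,-25,255]
    - [0,0,0.003,1,0,-46,255]
    - [0,0,0.003,1,0,-46,255]
    - [0,0,0.003,1,0,-46,255]
    - [0,0,0.003,1,0,-46,255]

```text
time: 5.25
eef_pos: [0.61, -0.2188, 0.0546]
tcp_rot: [-0.081, 0.702, 0.08, 0.703]
contact_force: [-0.4, -0.5, -0.3]
opening: 0.084
```

```bash
python3 - <<'E'
from h import *
d=grab('wrist','wrist5'); S=grab('scene','scene5'); T=grab('top','top5')
s=readout.get_state(); r=R.from_quat(s['tcp_rot']).as_matrix(); print(s['time'],s['eef_pos'],r.round(4).tolist(),s['contact_force'],s['wrist_torque'])
E
python3 chk.py 5 | grep -E "rod|rb "
python3 - <<'E'
import cv2
S=cv2.imread('pics/scene5.png');T=cv2.imread('pics/top5.png')
cv2.imwrite('pics/a5.png',cv2.resize(S[190:260,240:340],None,fx=8,fy=8,interpolation=cv2.INTER_CUBIC))
cv2.imwrite('pics/b5.png',cv2.resize(T[160:220,240:340],None,fx=8,fy=8,interpolation=cv2.INTER_CUBIC))
E
```

```text
5.4 [ 0.6098327  -0.21868519  0.05429547] [[0.0015, -0.2263, 0.974], [-0.0022, 0.974, 0.2263], [-1.0, -0.0025, 0.001]] [ 0.48298936 -1.01138767 -0.86843309] [-0.07244983 -0.03153867 -0.04090426]
S rb [0.5481 0.0445 0.071 ] [411.2 253.5]
S rod_a [0.5555 0.0151 0.0727] [372.3 273.4]
S rod_mid [ 0.5894 -0.131   0.0731] [165.8 382.7]
S rod_grip [ 0.6098 -0.2186  0.0733] [ 31.6 453.7]
T rb [0.5481 0.0445 0.071 ] [374.5 399.8]
T rod_a [0.5555 0.0151 0.0727] [419.4 390.7]
T rod_mid [ 0.5894 -0.131   0.0731] [641.9 352.5]
T rod_grip [ 0.6098 -0.2186  0.0733] [774.9 329.7]
```

View pics/a5.png

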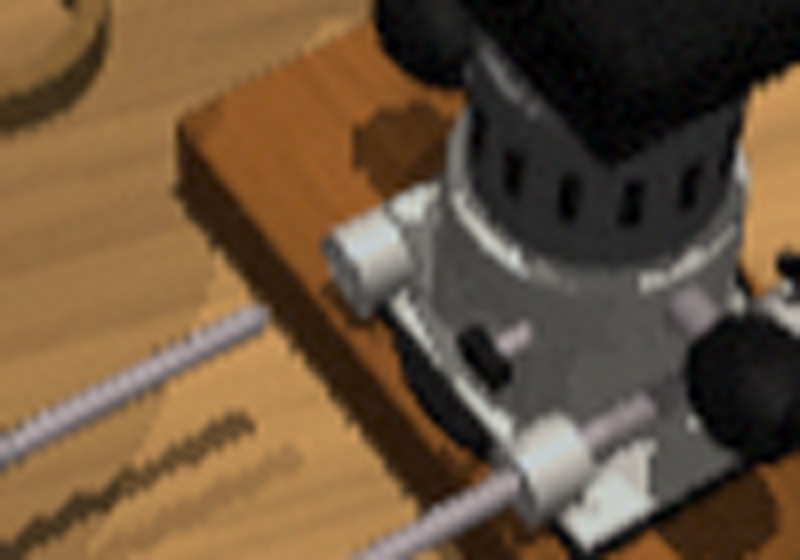

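View pics/b5.png

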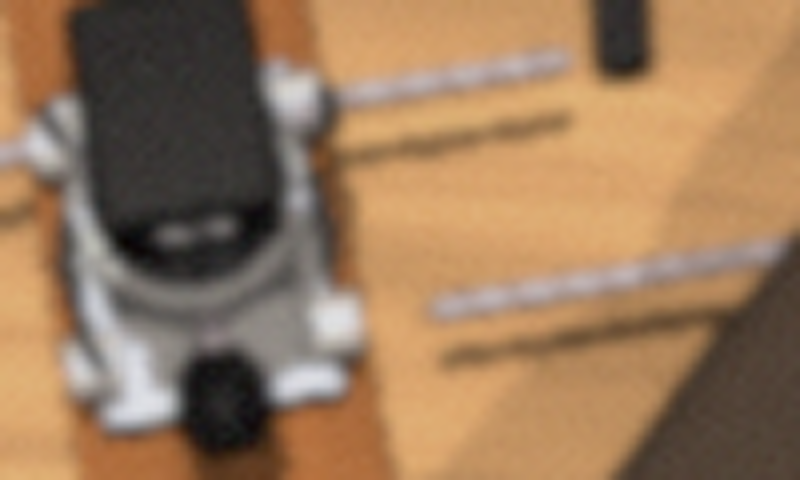

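View pics/chkS5.png

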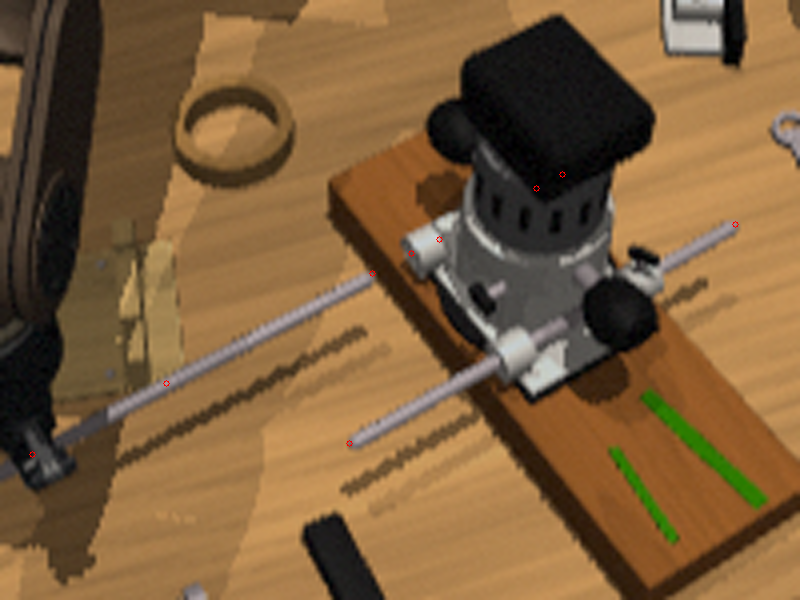

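View pics/wrist5.png

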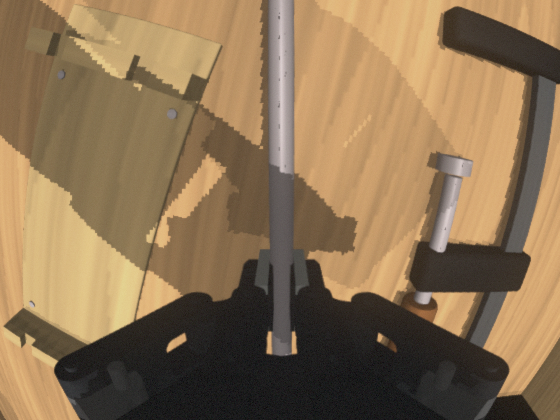

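```bash
cat > off.py <<'E'
from h import *
import sys
n=sys.argv[1]; s=readout.get_state()
yaw=np.radians(13.0); u=np.array([-np.sin(yaw),np.cos(yaw),0]);x=np.array([np.cos(yaw),np.sin(yaw),0])
F=np.array([.632,.108,.071]); rp=rodpts(s); ul=(rp[0]-rp[2])/.15
def meas(d,C,uu,ts):
    c=d['color'].astype(np.float32); sat=c.max(2)-c.min(2)
    w=np.clip((c[...,2]*1.3-c[...,0]),0,None)  # blue-ish vs wood
    out=[]
    for t in ts:
        P=C+uu*t; p=proj(d,[P,P+uu*.005]); dr=p[1]-p[0]; dr/=np.linalg.norm(dr); nn=np.array([-dr[1],dr[0]])
        if nn[1]<0: nn=-nn
        k=np.arange(-6,6.01,.25); q=p[0]+k[:,None]*nn
        v=cv2.remap(w,q[:,0].astype(np.float32)[None],q[:,1].astype(np.float32)[None],cv2.INTER_LINEAR)[0]
        v=v-np.median(v); v[v<v.max()*.35]=0; v[abs(k-k[v.argmax()])>3.5]=0
        o=(v*k).sum()/v.sum()
        e=proj(d,[P,P+x*.001,P+[0,0,.001]]); out.append((o,(e[1]-e[0])@nn,(e[2]-e[0])@nn))
    return np.array(out)
for lab,C,uu,tS,tT in(('fit',F,u,np.r_[np.arange(-.14,-.06,.01),np.arange(.11,.14,.01)],np.r_[np.arange(-.14,-.09,.01),np.arange(.11,.145,.01)]),('loose',rp[2],ul,np.arange(-.02,.145,.01),np.arange(.02,.145,.01))):
    A=[];b=[];ts=[]
    for nm,t in(('scene',tS),('top',tT)):
        m=meas(np.load(f'pics/{nm}{n}.npz'),C,uu,t); print(lab,nm,m[:,0].round(2))
        for ti,mi in zip(t,m): A.append([mi[1],mi[2],mi[1]*ti*10,mi[2]*ti*10]); b.append(mi[0])
    sol=np.linalg.lstsq(np.array(A),np.array(b),rcond=None)[0]; print(lab,'dx,dz mm at mid; per 100mm:',sol.round(2))
E
python3 off.py 5
```

```text
fit scene [ 0.22  0.2   0.29  0.11  0.26  0.07  0.24 -0.18  0.19  0.09  0.06  0.13
 -0.02]
fit top [ 0.05 -0.16  0.09 -0.07  0.08 -0.07  0.02  0.2   0.05  0.2 ]
fit dx,dz mm at mid; per 100mm: [ 0.01 -0.63 -0.17 -0.09]
loose scene [0.26 0.44 0.24 0.33 0.43 0.5  0.6  0.41 0.36 0.34 0.45 0.48 0.52 0.19
 0.48 0.46 0.59]
loose top [0.46 0.48 0.39 0.27 0.47 0.66 0.5  0.65 0.48 0.6  0.47 0.58 0.41]
loose dx,dz mm at mid; per 100mm: [-0.74 -3.05 -0.12 -0.68]
```

Request:
move_arm:
  commands:
    - [0.006,0.0013,0,0,0,0,255]
    - [0.006,0.0013,0,-3,13,0,255]
    - [0.006,0.0013,0,-5.5,24,0,255]
    - [0.006,0.0013,0,-7,30,0,255]
    - [0.006,0.0013,0,-8,35,0,255]
    - [0.006,0.0013,0,-9,39,0,255]
    - [0.006,0.0013,0,-9,39,0,255]

```text
time: 6.1
eef_pos: [0.6007, -0.179, 0.0543]
tcp_rot: [-0.079, 0.702, 0.082, 0.703]
contact_force: [0.1, 0.2, -0.6]
opening: 0.082
```

```bash
python3 - <<'E'
from h import *
S=grab('scene','scene6'); T=grab('top','top6')
s=readout.get_state(); r=R.from_quat(s['tcp_rot']).as_matrix(); print(s['time'],s['eef_pos'],r.round(4).tolist(),s['contact_force'],s['wrist_torque'],s['opening'])
cv2.imwrite('pics/a6.png',cv2.resize(S['color'][190:260,240:340,::-1],None,fx=8,fy=8,interpolation=cv2.INTER_CUBIC))
E
python3 off.py 6
```

```text
6.2 [ 0.60093189 -0.179705    0.05436604] [[0.0004, -0.2265, 0.974], [0.0035, 0.974, 0.2265], [-1.0, 0.0033, 0.0012]] [ 0.39717421  0.14261976 -1.2620499 ] [-0.08838966 -0.02806469  0.00577948] 0.08313687485789877
fit scene [ 0.2   0.23  0.3   0.1   0.25  0.07  0.25 -0.18  0.23  0.08  0.07  0.13
 -0.08]
fit top [ 0.08 -0.11  0.16  0.02  0.1  -0.07  0.03  0.22  0.04  0.18]
fit dx,dz mm at mid; per 100mm: [-0.04 -0.71 -0.14  0.03]
loose scene [0.45 0.37 0.56 0.38 0.45 0.45 0.25 0.39 0.4  0.37 0.46 0.22 0.47 0.3
 0.22 0.42 0.04]
loose top [0.47 0.51 0.48 0.61 0.5  0.68 0.52 0.58 0.51 0.69 0.48 0.69 0.37]
loose dx,dz mm at mid; per 100mm: [-0.9  -3.77 -0.16  0.35]
```

View pics/a6.png

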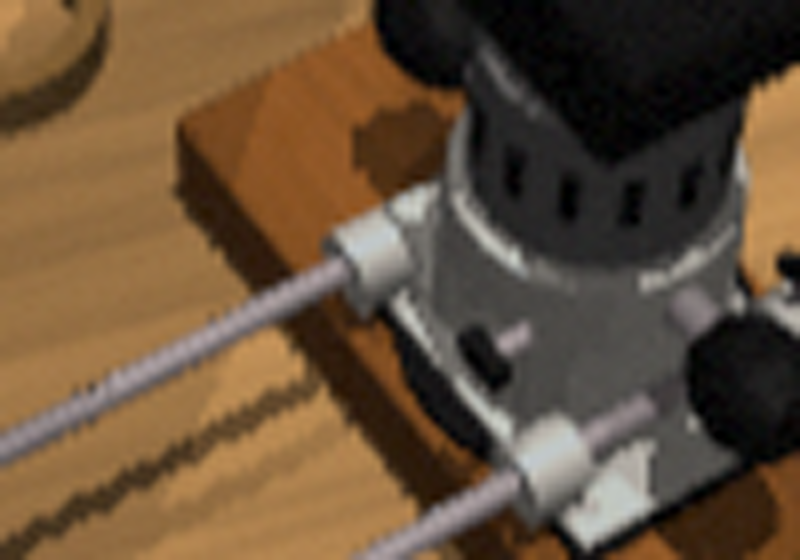

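Tip has entered the mouth (zoom px ~345,265) with no side load. Continue.

Request:
move_arm:
  commands:
    - [0,0,0,-1.5,6,0,255]
    - [0,0,0,-3,12,0,255]
    - [0,0,0,-4,18,0,255]
    - [0,0,0,-5.5,24,0,255]
    - [0,0,0,-7,30,0,255]
    - [0,0,0,-7,30,0,255]

```text
time: 6.8
eef_pos: [0.5936, -0.1487, 0.0542]
tcp_rot: [-0.08, 0.702, 0.082, 0.703]
contact_force: [-0.3, 0.6, -0.2]
opening: 0.083
```

```bash
cat > st.py <<'E'
from h import *
s=readout.get_state(); r=R.from_quat(s['tcp_rot']).as_matrix(); print(s['time'],s['eef_pos'].round(4),'tooly',r[:,1].round(4),'F',s['contact_force'].round(2),'T',s['wrist_torque'].round(3),s['opening'])
yaw=np.radians(13.0); u=np.array([-np.sin(yaw),np.cos(yaw),0]);x=np.array([np.cos(yaw),np.sin(yaw),0])
M=np.array([.632,.108,.071])-.096*x; rp=rodpts(s)
for n,p in zip(('a','b','mid','grip'),rp): print(n,'rel target mm: along',((p-M)@u*1e3).round(1),'x',((p-M)@x*1e3).round(1),'z',((p-M)[2]*1e3).round(1))
E
python3 st.py
```

```text
6.8 [ 0.5936 -0.1487  0.0542] tooly [-0.2274  0.9738  0.0038] F [-0.31  0.55 -0.17] T [-0.09  -0.025 -0.024] 0.08306218847435491
a rel target mm: along -1.5 x 0.2 z 3.2
b rel target mm: along -301.5 x 1.0 z 2.0
mid rel target mm: along -151.5 x 0.6 z 2.6
grip rel target mm: along -241.5 x 0.8 z 2.2
```

Request:
move_arm:
  commands:
    - [0,0,0,-2,8,0,255]
    - [0,0,0,-4,17,0,255]
    - [0,0,0,-6,26,0,255]
    - [0,0,0,-8,35,0,255]
    - [0,0,0,-10,44,0,255]
    - [0,0,0,-11,49,0,255]
    - [0,0,0,-11,49,0,255]

```text
time: 7.5
eef_pos: [0.5824, -0.0988, 0.0542]
tcp_rot: [-0.08, 0.702, 0.083, 0.702]
contact_force: [0.6, -0.1, -1.3]
opening: 0.085
```

```bash
python3 st.py
python3 - <<'E'
from h import *
grab('scene','scene7'); grab('top','top7'); grab('wrist','wrist7')
E
python3 off.py 7; python3 chk.py 7 >/dev/null
```

```text
7.5 [ 0.5824 -0.0988  0.0542] tooly [-0.2284  0.9736  0.004 ] F [ 0.64 -0.13 -1.32] T [-0.081 -0.064 -0.032] 0.08457573855632193
a rel target mm: along 49.6 x 0.3 z 3.1
b rel target mm: along -250.4 x 1.3 z 1.9
mid rel target mm: along -100.4 x 0.8 z 2.5
grip rel target mm: along -190.4 x 1.1 z 2.2
fit scene [ 0.22  0.22  0.24  0.11  0.23  0.07  0.25 -0.18  0.2   0.09  0.01  0.12
 -0.01]
fit top [ 0.06 -0.17  0.07 -0.05  0.09 -0.07  0.01  0.21  0.05  0.21]
fit dx,dz mm at mid; per 100mm: [ 0.   -0.6  -0.17 -0.07]
loose scene [ 0.33  0.4   0.48  0.37  0.23  0.2   0.3   0.42 -0.69 -0.86 -0.87 -2.51
 -2.79  5.69 -0.86  1.73 -5.58]
loose top [ 0.36  0.48  0.4   0.69  0.21 -0.1   5.49  5.3   5.63 -1.56 -0.7  -5.19
  5.38]
loose dx,dz mm at mid; per 100mm: [-1.98 -5.46 -1.82  2.37]
```

View pics/wrist7.png

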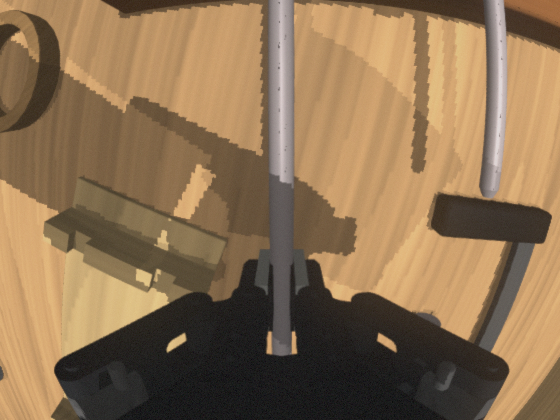

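View pics/chkS7.png

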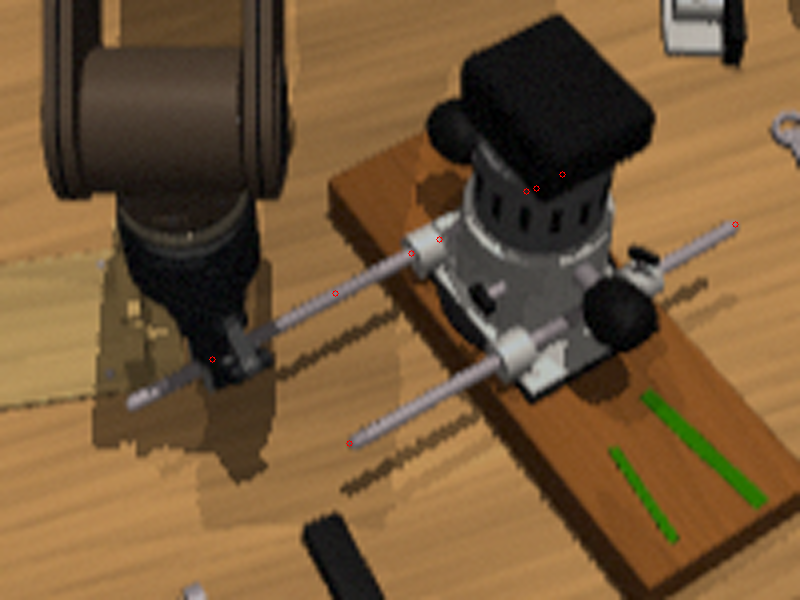

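Request:
move_arm:
  commands:
    - [0,0,-0.003,-1.5,4,0,255]
    - [0,0,-0.003,-2.5,8,0,255]
    - [0,0,-0.003,-3.5,12,0,255]
    - [0,0,-0.003,-4.5,16,0,255]
    - [0,0,-0.003,-5,20,0,255]
    - [0,0,-0.003,-6,24,0,255]
    - [0,0,-0.003,-6,24,0,255]

```text
time: 8.35
eef_pos: [0.5766, -0.0753, 0.0543]
tcp_rot: [-0.079, 0.702, 0.081, 0.703]
contact_force: [0.7, -0.5, -1.3]
opening: 0.084
```

```bash
python3 st.py
```

```text
8.35 [ 0.5766 -0.0753  0.0543] tooly [-0.2251  0.9743  0.0036] F [ 0.66 -0.52 -1.25] T [-0.065 -0.007  0.009] 0.08385232592165241
a rel target mm: along 73.8 x 0.7 z 3.2
b rel target mm: along -226.2 x 0.8 z 2.1
mid rel target mm: along -76.2 x 0.8 z 2.6
grip rel target mm: along -166.2 x 0.8 z 2.3
```

Request:
move_arm:
  commands:
    - [0,0,0,-1.5,7,0,255]
    - [0,0,0,-3,14,0,255]
    - [0,0,0,-5,21,0,255]
    - [0,0,0,-6.5,28,0,255]
    - [0,0,0,-8,35,0,255]
    - [0,0,0,-10,42,0,255]
    - [0,0,0,-11,48,0,255]
    - [0,0,0,-11,48,0,255]

```text
time: 9.15
eef_pos: [0.5653, -0.0264, 0.0542]
tcp_rot: [-0.079, 0.702, 0.082, 0.703]
contact_force: [1.3, -0.7, -0.9]
opening: 0.086
```

```bash
python3 st.py;  python3 - <<'E'
from h import *
grab('scene','scene8'); grab('top','top8'); grab('wrist','wrist8')
E
python3 chk.py 8 >/dev/null
```

```text
9.15 [ 0.5653 -0.0264  0.0542] tooly [-0.226   0.9741  0.0039] F [ 1.31 -0.71 -0.91] T [-0.117 -0.033  0.022] 0.0862205837467156
a rel target mm: along 124.0 x 0.5 z 3.1
b rel target mm: along -176.0 x 0.8 z 2.0
mid rel target mm: along -26.0 x 0.7 z 2.5
grip rel target mm: along -116.0 x 0.8 z 2.2
```

View pics/wrist8.png

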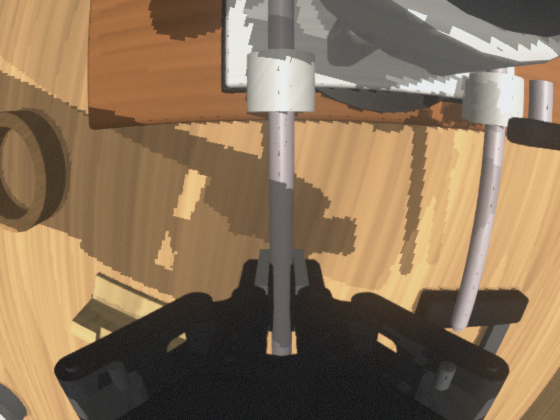

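View pics/chkT8.png

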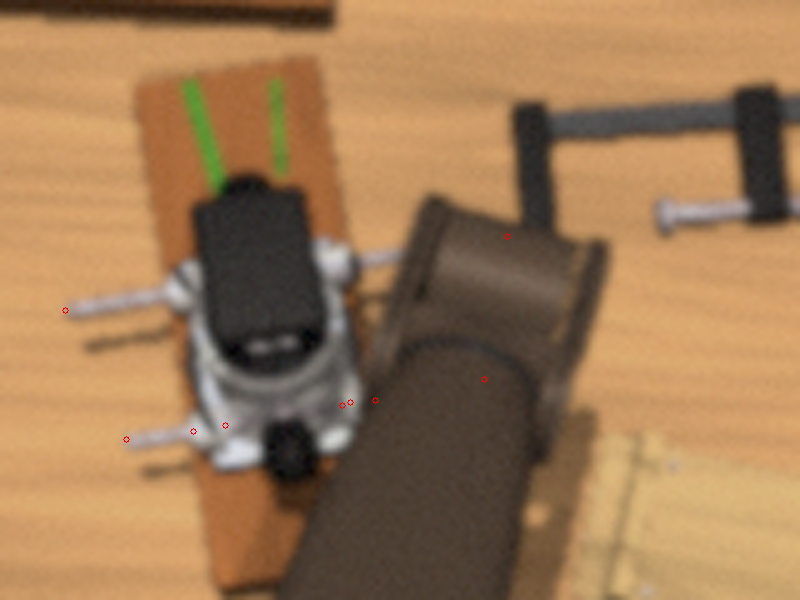

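View pics/chkS8.png

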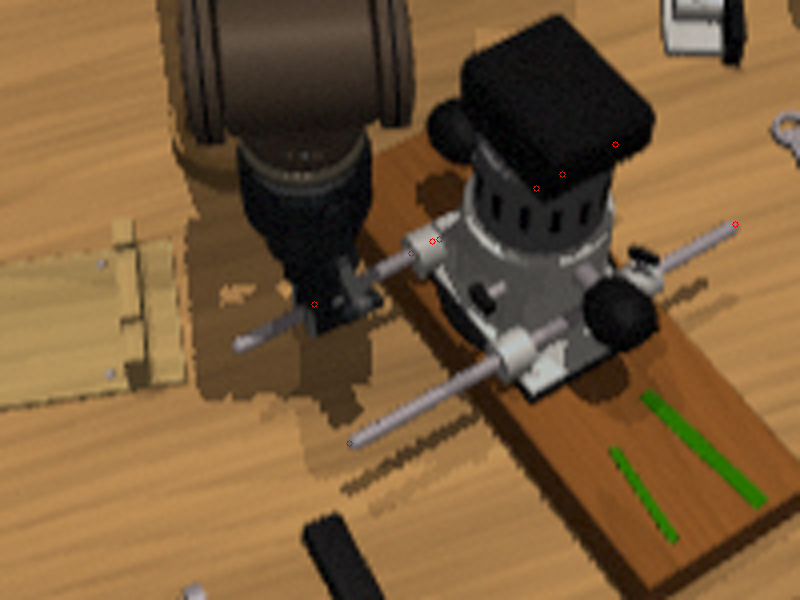

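Request:
move_arm:
  commands:
    - [0,0,0,-1,5,0,255]
    - [0,0,0,-2,10,0,255]
    - [0,0,0,-3.5,15,0,255]
    - [0,0,0,-3.5,15,0,255]

```text
time: 9.7
eef_pos: [0.5618, -0.0116, 0.0542]
tcp_rot: [-0.079, 0.702, 0.082, 0.703]
contact_force: [0.3, -0.0, -0.6]
opening: 0.087
```

```bash
python3 st.py
```

```text
9.7 [ 0.5618 -0.0116  0.0542] tooly [-0.2259  0.9742  0.0037] F [ 0.28 -0.01 -0.62] T [-0.07  -0.058 -0.   ] 0.086768850029745
a rel target mm: along 139.1 x 0.5 z 3.1
b rel target mm: along -160.9 x 0.8 z 2.0
mid rel target mm: along -10.9 x 0.6 z 2.6
grip rel target mm: along -100.9 x 0.7 z 2.2
```

Request:
move_arm:
  commands:
    - [0,0,0,-1,5,0,255]
    - [0,0,0,-2.5,10.5,0,255]
    - [0,0,0,-2.5,10.5,0,255]
    - [0,0,0,-2.5,10.5,0,255]
    - [0,0,0,-2.5,10.5,0,255]

```text
time: 10.2
eef_pos: [0.5594, -0.0012, 0.0543]
tcp_rot: [-0.079, 0.702, 0.082, 0.703]
contact_force: [0.4, 0.4, -0.9]
opening: 0.082
```

```bash
python3 st.py;  python3 - <<'E'
from h import *
S=grab('scene','scene9'); T=grab('top','top9'); grab('wrist','wrist9')
cv2.imwrite('pics/a9.png',cv2.resize(S['color'][190:280,220:320,::-1],None,fx=6,fy=6,interpolation=cv2.INTER_CUBIC))
cv2.imwrite('pics/b9.png',cv2.resize(T['color'][160:230,210:310,::-1],None,fx=8,fy=8,interpolation=cv2.INTER_CUBIC))
s=readout.get_state(); rp=rodpts(s)
print('rod ends pred S',(proj(S,rp[:2])-[220,190]+.5)*6-.5,'T',(proj(T,rp[:2])-[210,160]+.5)*8-.5)
W=np.load('pics/wrist9.npz'); print('wrist b',fproj(W,rp[:2]))
E
```

```text
10.2 [ 0.5594 -0.0012  0.0543] tooly [-0.2259  0.9742  0.0037] F [ 0.44  0.42 -0.88] T [-0.111 -0.037 -0.   ] 0.08190864337426966
a rel target mm: along 149.9 x 0.5 z 3.1
b rel target mm: along -150.1 x 0.7 z 2.0
mid rel target mm: along -0.1 x 0.6 z 2.6
grip rel target mm: along -90.1 x 0.7 z 2.3
rod ends pred S [[729.02640537  11.33833219]
 [163.59820749 312.35788253]] T [[137.99982542 395.27758677]
 [854.277613   273.90673309]]
wrist b [[ 277.87470216 -191.05783263]
 [ 278.81473177  378.65523632]]
```

View pics/a9.png

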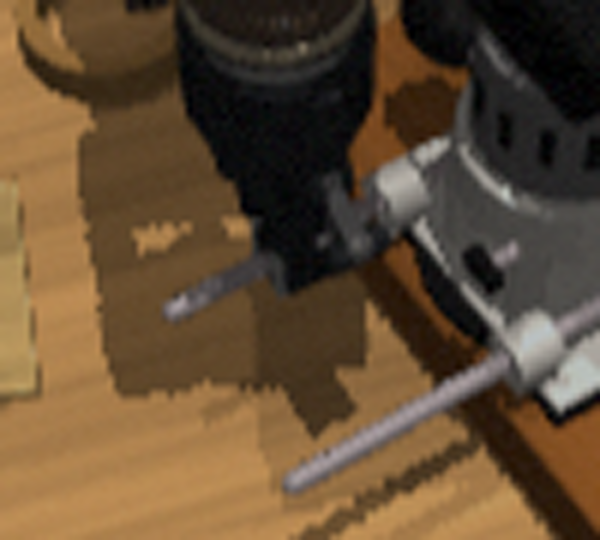

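View pics/b9.png

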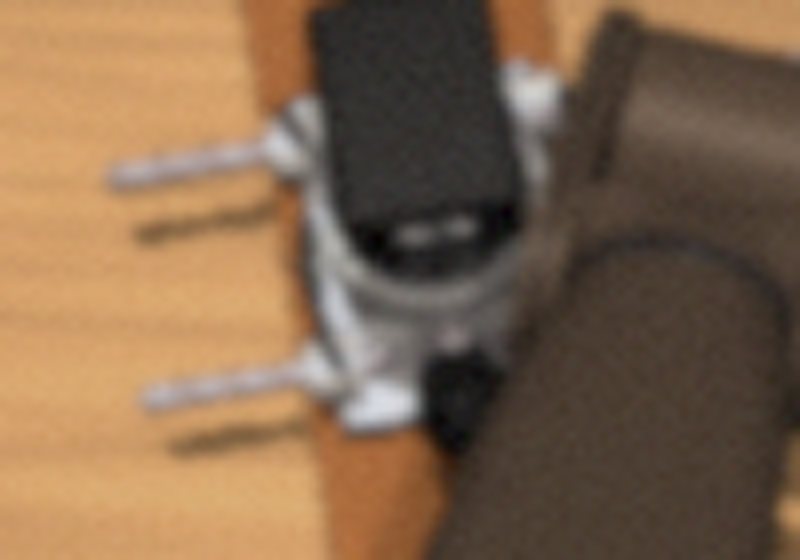

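View pics/wrist9.png

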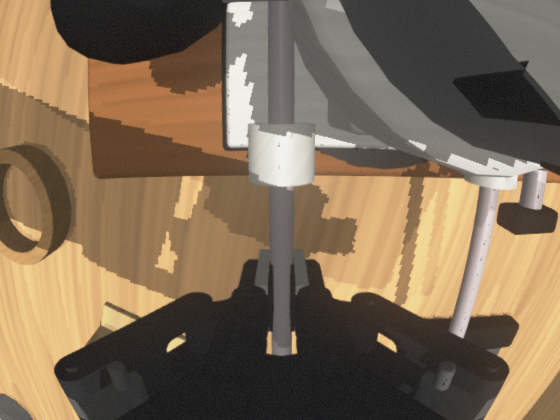

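Run:
```python
from h import *
S=np.load('pics/scene9.npz');T=np.load('pics/top9.npz')
yaw=np.radians(13.0); u=np.array([-np.sin(yaw),np.cos(yaw),0]);x=np.array([np.cos(yaw),np.sin(yaw),0])
for d,o,k,f,l in((T,(210,160),8,(107,176),(142,400)),(S,(220,190),6,(287,486),(168,311))):
    q=lambda p:onplane(d,((p[0]+.5)/k-.5+o[0],(p[1]+.5)/k-.5+o[1]),.071)
    A,B=q(f),q(l); print('loose-fit along',(B-A)@u*1e3,'x',(B-A)@x*1e3)
```

```text
loose-fit along -0.2767539311426672 x -97.19561150273705
loose-fit along 1.4683063367611326 x -97.07781722916023
```

```bash
python3 st.py; python3 -c "
from h import *
s=readout.get_state(); print(s['dq'].round(4)); print(ctrl.sign_off())"
```

```text
10.35 [ 0.5594 -0.0013  0.0542] tooly [-0.2256  0.9742  0.0037] F [ 0.1  -0.05 -0.23] T [-0.056 -0.052 -0.016] 0.08632878698882013
a rel target mm: along 149.8 x 0.5 z 3.1
b rel target mm: along -150.2 x 0.7 z 2.0
mid rel target mm: along -0.2 x 0.6 z 2.6
grip rel target mm: along -90.2 x 0.7 z 2.2
[0.0008 0.0028 0.0013 0.0005 0.0007 0.0029]
the job is handed in; nothing more can be done
None
```

I lifted the loose guide rod from its rack, gripped 90 mm right of its middle. I slid it through both empty bosses and handed in the job at 10.35 s with the rod still gripped at 80 N.

- **Level with the fitted rod:** in the final camera views the left ends differ by about 0.3 mm and the right ends by about 1.5 mm. The limit is 6 mm.
- **Distance between the rods:** about 97 mm in the images against the 96 mm given.
- **Forces:** the last reading was under 1 N on the tool. I saw no jamming force during insertion, and the arm was at rest.
- **Rod height:** the arm's own position readings put the rod 2 to 3 mm above the bore axis. The earlier camera line fits put it about the same amount lower, level with the bore. I trusted the cameras, since the rod sits in both bores without side load.
- **Fitted rod and other items:** the fitted rod showed no movement at the last fit, taken part-way in. I saw nothing shifted in the later views, but I did not measure the other items one by one.

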